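# Offer a polished stone ball on its dish

## Robot

A 6-joint arm with a two-finger parallel gripper is mounted at the origin on a cart in front of the work surface, level with it; the furniture and walls round the work are solid. World frame = base frame: x ahead of the robot, y to its left, z up, the work surface at z = 0. Lengths are in mm, angles in rad, forces in N, time in s.
With the tool pointing down it reaches from about 300 to 850 mm from the base axis. Payload 4.2 kg.
Tool frame: the origin (TCP) lies at the very end of the fingers, on their centre line; the grasp point (between the pads) lies 19 mm behind it; z points along the fingers, y is the direction in which the jaws open and shut (so a half turn about z gives the same grasp; the last joint's range is limited). The gripper opens to 91 mm and grips with 3 to 60 N. Pads are 32 mm wide; open, the fingers measure 118 mm over their backs; the gripper's body (76 mm by 178 mm) begins 60 mm behind the grasp point.
Start: joints at [-1.177, 0.32, 1.565, -0, 1.257, -0.02], TCP at [231.207, -526.485, 213.976] pointing down, gripper open.
Joint ranges: [-3.11, 3.11], [-0.84, 2.01], [0.21, 2.61], [-1.34, 4.49], [0.05, 2.63], [-2.56, 2.56]. Speed limits (rad/s): [2.57, 2.57, 3.14, 3.14, 3.14, 3.14].

## Interface

Orientations are given as a rotation vector (axis times angle).
In Python, from station import arm, viewer, job gives the robot as it stands.
- The arm moves only by the tool servo_tool, never from a script. Its argument "targets" is a list that holds one entry, the list of rows, each a list of 7 numbers: the shift along the tool's x, y, z in cm, then the turn, a rotation vector about the tool's x, y, z in degrees, then the opening, from -1 (shut) to 1 (fully open). A call has exactly 10 rows; each row shifts and turns the commanded pose from where the row before left it, along the tool's axes as they then stand; what a row does not reach is not made up. A row lasts 1/10 s, in which the tool goes at most 50 mm and 8.59 degrees, less where a joint would pass 70% of its speed; a pose out of reach is approached as far as the arm can. A call is refused whole if a number of a shift passes 5 or a number of a turn 8.59, either way. A call with a gripper value outside its range is refused whole. The fingers move at their own pace and stop on an object; the grip force is fixed at half the most. Time passes only in rows, so rows that do not move let the fingers close, or fill a call up. It gives the time, the measured TCP pose, the force and the opening at its end, in the units of the state.
- arm.get_obs(): the state, without advancing time (a new reading comes with each control period).
- viewer.read_camera(name): name is "side" or "top" or "wrist"; returns (picture, depth): 420x560x3 uint8, blue, green, red; 420x560 float32, mm along the optical axis (not along the pixel's ray), 0 where there is no reading.
- viewer.get_calibration(name): a dict with "fovy" (degrees; the focal length in pixels is half the picture's height over the tangent of half this angle, whatever the lens; pixels are square), "cx", "cy" (the principal point, pixels), "pose" (4x4, takes a point from camera to world coordinates). Camera axes: x right, y up, looking along -z (the intrinsics and any distortion apply to the point x, -y, -z); pixel columns grow to the right and rows downward; lengths in mm; the calibration is good to about 2 mm. A picture is of the moment at which its call begins: read the wrist's pose just before it. get_calibration takes no time and is no camera call; for the wrist camera it gives the pose at the moment of the call.
- job.sign_off(): hands the job in, once; it reports no verdict.
The state is a dict: "clock": time; "joints": joint angles; "qvel": joint speeds; "effort": joint torques, N m; "tcp_pos": TCP position; "tool_rot": TCP orientation; "force": force on the tool from outside, world axes, zero at the start; "ft_torque": the same for the moment, N m; "finger_gap": finger opening in mm.
Only numpy, scipy, OpenCV 4.12 (cv2) and the standard library are available. Lean on these libraries where they do the work, as an engineer would, in place of code of your own. Each camera call takes 0.05 s, during which the arm holds its last target.

## Task

Take the polished stone ball from its little ring and set it down gently in the middle of the shallow wooden dish that stands on the pedestal. Then lift the dish level a few centimetres clear of the pedestal, with the ball staying in its middle, and only then turn it over the pedestal by a quarter turn anticlockwise (seen from above) from the way it stood, which brings its thumb tab round to the buyer on the left. Finish while still holding the dish up there, level and still; leave the other goods where they are.

Things in the scene. Friction and masses are not known exactly. Their poses are not given: they have to be found in the camera images.
- ball_center (a point): centre of the polished marble ball, 44 mm diameter, about 0.11 kg; it starts resting on the ring stand with its centre about 30 mm above the table. It rolls freely
- ball: the same ball (origin on its skin; use the centre point for positions)
- ring_stand: small dark wooden ring fixed on the table, 36 mm outer diameter, 12 mm high; origin at the centre of its underside
- pedestal: turned dark wooden pedestal fixed on the table, 60 mm tall, foot 80 mm and flat round top 50 mm in diameter; origin at the centre of its underside; x axis: the way the dish's thumb tab points at the start, so y axis: the way it must point at the end
- dish: brown wooden dish, 124 mm diameter, 0.16 kg, only resting on the pedestal (it can tip or slide). Origin at the centre of its underside, z up, x axis from upright grip to thumb tab. Inside a shallow 8-degree cone, lowest in the middle (6 mm above the underside), 54 mm radius; rim top 18 mm above the underside. The ball's centre in its middle is 28 mm above the underside
- dish_mid (a point): the lowest point of the hollow, middle of the dish, 6 mm above its underside
- dish_grip (a point): point in the upright paddle by which the dish is lifted: 82 mm from the dish's middle on its -x side; paddle 12 mm thick along the dish's x, 40 mm wide along its y, top 56 mm above the underside, 14 mm above this point; this point is 24 mm above the rim. A 14 mm gap parts paddle and rim. The dish hangs sideways from it (0.22 N m with the ball): grip its faces firmly, 30 N or more
- dish_tab (a point): middle of the outer part of the flat thumb tab, 36 mm wide, 8 mm thick, 92 mm from the dish's middle on its +x side, 10 mm above the underside
- st_slate_a: bystander: grey slate flake 45x68x18 mm; origin at the centre of its underside; to be left alone
- st_river_a: bystander: pale river stone 48x62x26 mm; origin at the centre of its underside; to be left alone
- st_jasper_b: bystander: small red-orange stone 24x30x18 mm; origin at the centre of its underside; to be left alone
- st_agate_b: bystander: red-orange agate 32x38x24 mm; origin at the centre of its underside; to be left alone
- st_sample_jar_1: bystander: clear sample jar with black cap, 47 mm across, 63 mm tall; origin at the centre of its underside; to be left alone
- st_view_stone_b: bystander: tan viewing stone on a dark wooden stand, 52x68x92 mm; origin at the centre of its underside; to be left alone
- st_chert_a: bystander: tan chert stone 34x40x22 mm; origin at the centre of its underside; to be left alone

How it is judged (in metres and radians):
On the way, in this order (a step that is already met when the one before it is completed fails the run):
1. the ball lies released in the middle of the dish, which stands level on the pedestal (horizontal distance between ball_center and dish_mid below 0.012 m and z of ball_center in the frame of dish between 0.018 and 0.036 m and contact force between ball and dish above 0.2 N and contact force between ball and the fingers below 0.05 N and contact force between dish and pedestal above 0.2 N and angle between dish's own z axis and vertical below 0.08 rad and horizontal distance between dish and pedestal below 0.03 m), for 0.3 s.
2. the dish is lifted clear of the pedestal with the ball in its middle, not yet turned (horizontal distance between ball_center and dish_mid below 0.012 m and z of ball_center in the frame of dish between 0.018 and 0.036 m and contact force between ball and dish above 0.2 N and contact force between ball and the fingers below 0.05 N and height (world z) of dish above 0.08 m and contact force between dish and pedestal below 0.05 N and angle between the x axis of dish and the x axis of pedestal, either way round below 0.35 rad), for 0.1 s.
At the end, for the whole second after the job is handed in: The fingers alone hold the dish, underside 80 to 250 mm above the table, within 50 mm of the pedestal's axis, level within 7 degrees, turned anticlockwise by 90 +- 12 degrees, still; the ball lies in it, released, within 12 mm of its middle (horizontal distance between ball_center and dish_mid below 0.012 m and z of ball_center in the frame of dish between 0.018 and 0.036 m and contact force between ball and dish above 0.2 N and contact force between ball and the fingers below 0.05 N and height (world z) of dish between 0.08 and 0.25 m and contact force between dish and pedestal below 0.05 N and angle between dish's own z axis and vertical below 0.12 rad and horizontal distance between dish and pedestal below 0.05 m and angle between the x axis of dish and the x axis of pedestal, either way round above 1.36 rad and y of dish_tab in the frame of pedestal above 0.03 m and contact force between dish and the fingers above 1 N and linear speed of dish below 0.05 m/s and linear speed of ball below 0.08 m/s); the arm keeps its last pose, push and grip.
It fails at once if the ball falls to the table (height (world z) of ball_center below 0.0255 m).
It fails at once if the ball is dropped more than about a centimetre (height (world z) of dish below 0.07 m and contact force between ball and the fingers below 0.05 N and linear speed of ball above 0.45 m/s).
It fails at once if the ball rolls from the middle of the lifted dish (over 20 mm), or the dish is lifted without it (height (world z) of dish above 0.07 m and horizontal distance between ball_center and dish_mid above 0.02 m).
It fails at once if the dish is tipped more than 14 degrees or falls (angle between dish's own z axis and vertical above 0.25 rad or height (world z) of dish below 0.045 m).
It fails at once if other goods are pushed away (distance of any of st_slate_a, st_river_a, st_jasper_b, st_agate_b, st_sample_jar_1, st_view_stone_b, st_chert_a from where it was at the start of the episode above 0.02 m).
It also fails if it takes over 66 s, if anything falls off the work surface, if the arm or the gripper's body presses on something with over 40 N, if the wrist force passes 120 N, or if a joint passes its speed limit or range.

## Working session

There is one attempt and no reset: what is moved stays moved. The work goes in short steps, Python scripts to look and compute and a tool call to move; the robot and the scene stay as the last step left them, time stands still between calls to the robot, and variables do not carry over. Pictures are saved under pics/ and viewed, and the job is handed in when it is done.

Besides the shell and the picture viewer there is one more tool, called after ">>>" by a JSON object that holds its "name" and its "arguments". servo_tool: Moves the arm, as the interface text tells. Its arguments: {"type":"object","properties":{"targets":{"type":"array","items":{"type":"array","items":{"type":"array","items":{"type":"number"}}}}},"required":["targets"]}

```bash
mkdir -p pics; ls; cat > h.py <<'E'
import numpy as np, cv2
from station import arm, viewer, job
from scipy.spatial.transform import Rotation as R
def snap(cam,name):
    c=viewer.get_calibration(cam); p,d=viewer.read_camera(cam)
    cv2.imwrite(f'pics/{name}.png',p); np.savez(f'pics/{name}.npz',p=p,d=d,pose=c['pose'],f=210/np.tan(np.radians(c['fovy'])/2),cx=c['cx'],cy=c['cy'])
    return p,d,c
def load(name):
    z=np.load(f'pics/{name}.npz'); d=z['d']
    v,u=np.mgrid[0:420,0:560]
    P=np.stack([(u-z['cx'])/z['f']*d,-(v-z['cy'])/z['f']*d,-d],-1)
    W=P@z['pose'][:3,:3].T+z['pose'][:3,3]
    W[d<=0]=np.nan
    return z['p'],d,W,z
E
python3 - <<'E'
from h import *
o=arm.get_obs(); print(o)
for n in ['side','top','wrist']:
    p,d,c=snap(n,n+'0'); print(n,c)
E
```

```text
pics
{'clock': 0.0, 'joints': array([-1.17698160e+00,  3.20318337e-01,  1.56569774e+00, -1.28536182e-05,
        1.25739746e+00, -1.99970905e-02]), 'qvel': array([-0.0008771 ,  0.00026932, -0.00015816, -0.00084951, -0.00121887,
       -0.00158832]), 'effort': array([-1.13966435e-03, -4.12463844e+01, -2.31974906e+01,  7.28400657e-02,
        4.55432211e-02, -1.35810433e-04]), 'tcp_pos': array([ 231.00934484, -525.99122123,  213.09783983]), 'tool_rot': array([-3.07283621e+00, -6.45025148e-01,  5.50052225e-04]), 'force': array([ 0.47398579, -0.88012336, -0.74140138]), 'ft_torque': array([-0.04981465,  0.01553747, -0.04650914]), 'finger_gap': 91.38881910633721}
side {'fovy': 43.958080169544296, 'cx': 293.90800967870626, 'cy': 209.87628733916347, 'pose': array([[ 9.98921580e-01, -5.14330121e-03, -4.61435061e-02,
         4.66765141e+02],
       [-4.02498007e-02,  3.99474215e-01, -9.15860418e-01,
        -9.92151122e+02],
       [ 2.31436869e-02,  9.16730003e-01,  3.98836397e-01,
         5.48777391e+02],
       [ 0.00000000e+00,  0.00000000e+00,  0.00000000e+00,
         1.00000000e+00]])
[... 167 characters left out ...]
00e+02],
       [-9.99885779e-01,  6.54313774e-03,  1.36241092e-02,
         7.98438481e+01],
       [ 1.45234924e-02,  1.66481595e-01,  9.85937598e-01,
         1.08324697e+03],
       [ 0.00000000e+00,  0.00000000e+00,  0.00000000e+00,
         1.00000000e+00]])}
wrist {'fovy': 66.25325918730091, 'cx': 280.04115022348475, 'cy': 211.2709578948758, 'pose': array([[ 4.03150444e-01,  8.84073448e-01,  2.36397669e-01,
         2.96825397e+02],
       [-9.15129938e-01,  3.90207998e-01,  1.01365257e-01,
        -4.96776564e+02],
       [-2.62992883e-03, -2.57200033e-01,  9.66354607e-01,
         3.83769409e+02],
       [ 0.00000000e+00,  0.00000000e+00,  0.00000000e+00,
         1.00000000e+00]])}
```

View pics/top0.png

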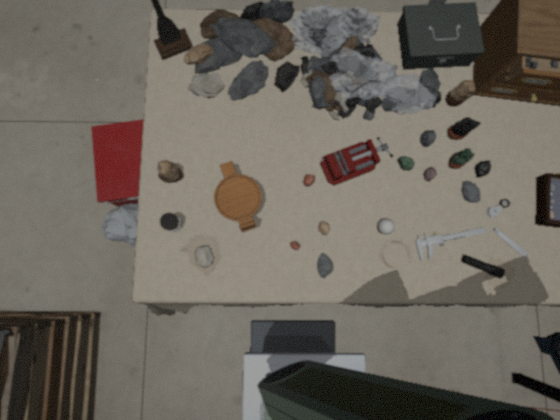

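View pics/side0.png

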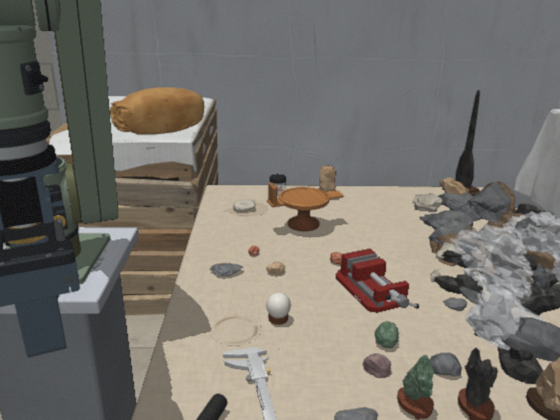

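View pics/wrist0.png

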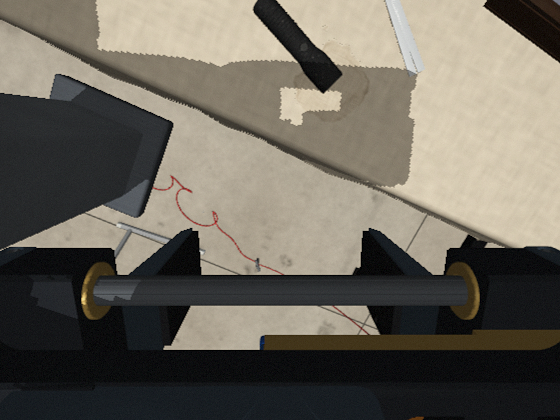

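The top view shows the ball at about (386,227) and the dish at about (238,197). The paddle is at (248,225), nearest the robot, and the tab is at (228,170). In the side view the ball is at (278,305) and the dish at (304,198). Next I'll measure both.

```bash
python3 - <<'E'
from h import *
from scipy.optimize import least_squares
for n,(u,v),(du,dv) in [('top0',(386,227),(238,197)),('side0',(278,305),(304,198))]:
    p,d,W,z=load(n)
    print(n,'table z',np.nanmedian(W[250:290,200:280,2]) if n=='top0' else np.nanmedian(W[330:360,190:210,2]))
    w=W[v-14:v+15,u-14:u+15].reshape(-1,3); w=w[(w[:,2]>25)]
    r=least_squares(lambda c:np.linalg.norm(w-c,axis=1)-22,np.r_[np.median(w[:,:2],0),30],loss='soft_l1')
    print('ball',len(w),r.x,np.abs(r.fun).mean())
    w=W[dv-45:dv+46,du-45:du+46].reshape(-1,3)
    print('heights hist',np.histogram(w[:,2][~np.isnan(w[:,2])],bins=np.arange(-5,130,5)))
    hi=w[w[:,2]>100]; print('paddle top pts',len(hi),hi.mean(0),hi[:,2].max())
    b=w[(w[:,2]>60)&(w[:,2]<100)]
    # rim top
    print('dish pts',len(b),b.min(0),b.max(0))
E
```

```text
top0 table z -0.28701610179962245
ball 213 [ 484.61333519 -219.41199956   28.73929012] 0.9802094213626568
heights hist (array([3395, 2614,   28,    0,    0,    0,    0,    0,    0,    0,    0,
          0,    0,   20,  462, 1067,  455,   33,    3,    5,    4,    6,
          5,   42,   32,    0]), array([ -5,   0,   5,  10,  15,  20,  25,  30,  35,  40,  45,  50,  55,
        60,  65,  70,  75,  80,  85,  90,  95, 100, 105, 110, 115, 120,
       125]))
paddle top pts 85 [474.14706226 147.78898361 113.54308879] 119.5622958286566
dish pts 2049 [461.01208526 115.37477357  62.0354638 ] [649.30252484 237.33900112  99.70019674]
side0 table z 0.6941098316769967
ball 441 [ 481.31241754 -218.56056035   30.45682706] 0.8653275900637462
heights hist (array([ 475, 2954,   78,  145,   82,   66,   61,   60,   63,   66,   70,
         51,   57,  107,  193,  620,  404,   72,   48,   40,   19,   17,
         21,   17,   29,    0]), array([ -5,   0,   5,  10,  15,  20,  25,  30,  35,  40,  45,  50,  55,
        60,  65,  70,  75,  80,  85,  90,  95, 100, 105, 110, 115, 120,
       125]))
paddle top pts 84 [471.30752801 140.96107703 110.92923115] 118.41651355862894
dish pts 1503 [457.35674456 111.86216672  60.22622765] [647.29635231 382.26613529  99.86116584]
```

```bash
python3 - <<'E'
from h import *
p=cv2.imread('pics/top0.png')[140:260,190:290]; cv2.imwrite('pics/tc.png',cv2.resize(p,None,fx=5,fy=5,interpolation=cv2.INTER_CUBIC)[:600])
p=cv2.imread('pics/side0.png')[150:240,220:360]; cv2.imwrite('pics/sc.png',cv2.resize(p,None,fx=5,fy=5,interpolation=cv2.INTER_CUBIC)[:600])
E
```

```text
(no output)
```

View pics/tc.png

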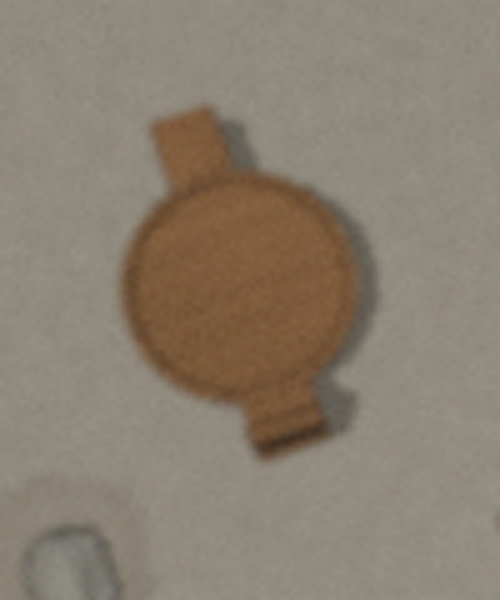

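View pics/sc.png

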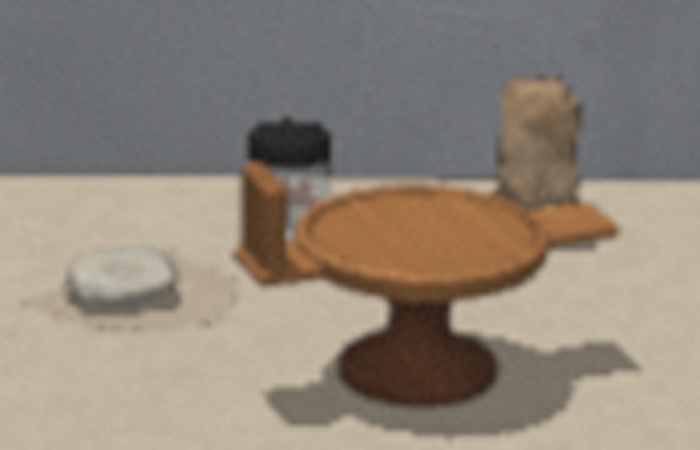

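```bash
cat >> h.py <<'E'
def tool():
    o=arm.get_obs(); return np.array(o['tcp_pos']),R.from_rotvec(o['tool_rot']),o
def plan(target,yaw=None):
    """target TCP xyz mm; yaw = heading (deg) of tool y axis, tool down. prints needed total shift (tool axes, cm) & turn"""
    p,r,o=tool(); s=r.inv().apply(np.array(target)-p)/10
    out=[s.round(2)]
    if yaw is not None:
        y=np.radians(yaw); yy=np.array([np.cos(y),np.sin(y),0]); zz=np.array([0,0,-1.]); xx=np.cross(yy,zz)
        t=R.from_matrix(np.stack([xx,yy,zz],1)); out.append(np.degrees((r.inv()*t).as_rotvec()).round(2))
    print('clock',o['clock'],'tcp',p.round(1),'gap',round(o['finger_gap'],1),'F',o['force'].round(1)); print('shift cm',out[0],'turn',out[1:])
E
python3 - <<'E'
from h import *
from scipy.optimize import minimize
p,r,o=tool(); print(r.as_matrix().round(3))
def model():
    a=np.linspace(0,2*np.pi,120,endpoint=False)
    pts=[]
    for rr,z in [(62,18),(54,18)]: pass
    return
# silhouettes: mask orange by colour, project filled model primitives, maximise IoU jointly
def mask(n):
    im=load(n)[0]; h=cv2.cvtColor(im,cv2.COLOR_BGR2HSV); 
    m=((h[...,0]>4)&(h[...,0]<20)&(h[...,1]>115)).astype(np.uint8)
    return m
roi={'top0':(150,250,195,285),'side0':(170,212,262,350)}
M={}
for n in roi:
    a,b,c,d=roi[n]; k=mask(n); kk=np.zeros_like(k); kk[a:b,c:d]=k[a:b,c:d]; M[n]=kk; print(n,kk.sum())
    cv2.imwrite(f'pics/m_{n}.png',kk*255)
Z={n:load(n)[3] for n in roi}
def proj(n,W):
    z=Z[n]; P=(W-z['pose'][:3,3])@z['pose'][:3,:3]
    return np.stack([z['cx']+z['f']*P[:,0]/-P[:,2], z['cy']-z['f']*P[:,1]/-P[:,2]],-1)
a=np.linspace(0,2*np.pi,90)
disk=lambda r,z:np.stack([r*np.cos(a),r*np.sin(a),0*a+z],1)
box=lambda x0,x1,y,z0,z1:np.array([[x,s*y,z] for x in(x0,x1) for s in(-1,1) for z in (z0,z1)],float)
prims=[np.vstack([disk(62,18),disk(58,2)]),box(50,110,18,6,14),box(-88,-50,20,0,8),box(-88,-76,20,0,56)]
def render(n,x,y,th):
    c,s=np.cos(th),np.sin(th); Rz=np.array([[c,-s,0],[s,c,0],[0,0,1]])
    S=4; im=np.zeros((420*S//2,560*S//2),np.uint8); S=S/2
    for q in prims:
        uv=proj(n,q@Rz.T+[x,y,60])
        hull=cv2.convexHull(((uv+.5)*S*16).astype(np.int32)); cv2.fillConvexPoly(im,hull,1,shift=4)
    return cv2.resize(im.astype(np.float32),(560,420),interpolation=cv2.INTER_AREA)
def cost(v,ns):
    t=0
    for n in ns:
        r_=render(n,v[0],v[1],v[2]/100); t+=1-np.minimum(r_,M[n]).sum()/np.maximum(r_,M[n]).sum()
    return t
for ns in (['top0'],['side0'],['top0','side0']):
    best=minimize(cost,[550,172,18],args=(ns,),method='Nelder-Mead',options=dict(initial_simplex=[[550,172,18],[560,172,18],[550,182,18],[550,172,30]],xatol=.1,fatol=1e-5))
    print(ns,best.x,np.degrees(best.x[2]/100),best.fun)
E
```

```text
[[ 0.916  0.402 -0.   ]
 [ 0.402 -0.916  0.001]
 [ 0.    -0.001 -1.   ]]
top0 1913
side0 1204
['top0'] [553.80273086 176.58029981  34.84981907] 19.967475494931094 0.14921057224273682
['side0'] [549.27954021 184.03923513  26.75062441] 15.326978779856958 0.20968008041381836
['top0', 'side0'] [549.28830372 176.93628694  31.96188938] 18.312813666085912 0.37135976552963257
```

```bash
python3 - <<'E'
from h import *
plan([483,-219,150])
E
```

```text
clock 0.15 tcp [ 231.1 -526.1  213.3] gap 91.3 F [ 0.3 -1.3 -0. ]
shift cm [ 35.42 -17.98   6.36] turn []
```

>>> {"name": "servo_tool", "arguments": {"targets": [[[1.5, -0.8, 0, 0, 0, 0, 1], [3.5, -1.8, 0.5, 0, 0, 0, 1], [4.2, -2.1, 0.8, 0, 0, 0, 1], [4.2, -2.1, 0.8, 0, 0, 0, 1], [4.2, -2.1, 0.8, 0, 0, 0, 1], [4.2, -2.1, 0.8, 0, 0, 0, 1], [4.2, -2.1, 0.8, 0, 0, 0, 1], [4.2, -2.1, 0.8, 0, 0, 0, 1], [3.5, -1.8, 0.7, 0, 0, 0, 1], [1.7, -1.0, 0.4, 0, 0, 0, 1]]]}}

```text
clock: 1.15
tcp_pos: [484.3, -215.4, 149.4]
tool_rot: [-3.072, -0.65, -0.0]
force: [-0.7, -0.2, 0.6]
finger_gap: 91.3
```

```bash
python3 - <<'E'
from h import *
from scipy.optimize import least_squares
plan([483,-219,150])
snap('wrist','w1')
p,d,W,z=load('w1')
print(z['pose'].round(3).tolist())
h=cv2.cvtColor(p,cv2.COLOR_BGR2HSV)
E
```

```text
clock 1.15 tcp [ 484.3 -215.4  149.4] gap 91.3 F [-0.7 -0.2  0.6]
shift cm [-0.26  0.27 -0.06] turn []
[[0.406, 0.883, 0.236, 549.937], [-0.914, 0.393, 0.102, -185.945], [-0.002, -0.257, 0.966, 319.935], [0.0, 0.0, 0.0, 1.0]]
```

View pics/w1.png

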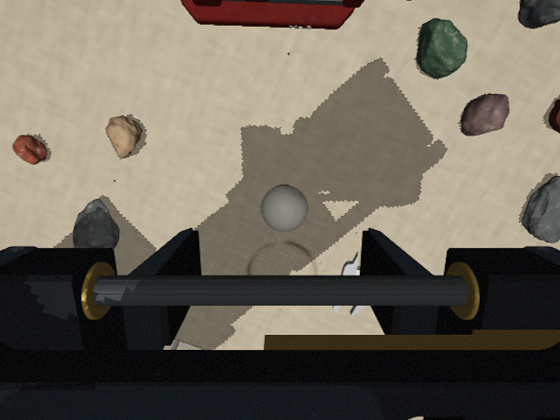

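The ball is at about (284,208), centred between the fingers, and nothing stands near it.

```bash
python3 - <<'E'
from h import *
from scipy.optimize import least_squares
p,d,W,z=load('w1')
w=W[180:236,256:312].reshape(-1,3); w=w[(w[:,2]>28)&(w[:,2]<60)]
r=least_squares(lambda c:np.linalg.norm(w-c,axis=1)-22,np.r_[np.median(w[:,:2],0),30],loss='soft_l1')
print(len(w),r.x,np.abs(r.fun).mean(),w[:,2].max(), np.nanmedian(W[150:180,180:220,2]))
plan([r.x[0],r.x[1],16])
E
```

```text
1727 [ 483.44075014 -219.12885968   29.18081325] 0.37647997082289064 52.52388052270658 -0.45776520968189516
clock 1.2 tcp [ 485.  -214.1  148.9] gap 91.1 F [ 0.9  2.3 -0.7]
shift cm [-0.36  0.44 13.28] turn []
```

>>> {"name": "servo_tool", "arguments": {"targets": [[[-0.1, 0.1, 0.5, 0, 0, 0, 1], [-0.1, 0.1, 1.5, 0, 0, 0, 1], [-0.1, 0.2, 2, 0, 0, 0, 1], [0, 0, 2, 0, 0, 0, 1], [0, 0, 2, 0, 0, 0, 1], [0, 0, 2, 0, 0, 0, 1], [0, 0, 1.5, 0, 0, 0, 1], [0, 0, 1, 0, 0, 0, 1], [0, 0, 0.5, 0, 0, 0, 1], [0, 0, 0, 0, 0, 0, 1]]]}}

```text
clock: 2.2
tcp_pos: [481.3, -224.5, 19.7]
tool_rot: [-3.075, -0.644, 0.001]
force: [0.1, 0.8, -0.3]
finger_gap: 91.1
```

```bash
python3 - <<'E'
from h import *
plan([483.4,-219.1,16])
snap('wrist','w2');snap('side','s2')
plan([483.4,-219.1,16])
a=cv2.imread('pics/w2.png'); b=cv2.imread('pics/s2.png')[220:370,180:380]; b=cv2.resize(b,None,fx=2,fy=2,interpolation=cv2.INTER_CUBIC)
cv2.imwrite('pics/c2.png',np.hstack([cv2.resize(a,(400,300)),b]))
E
```

```text
clock 2.2 tcp [ 481.3 -224.5   19.7] gap 91.1 F [ 0.1  0.8 -0.3]
shift cm [ 0.4  -0.41  0.37] turn []
clock 2.3 tcp [ 482.2 -224.6   20.5] gap 91.2 F [ 0.3 -0.   0.1]
shift cm [ 0.34 -0.46  0.45] turn []
```

View pics/c2.png

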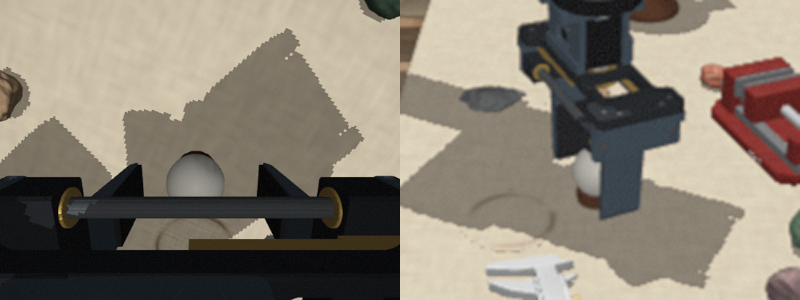

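```bash
python3 - <<'E'
from h import *
for i in range(2): plan([483.4,-219.1,16])
from scipy.optimize import least_squares
p,d,W,z=load('w2')
print(z['pose'][:3,3])
h=W[190:290,220:330].reshape(-1,3); w=h[(h[:,2]>28)&(h[:,2]<60)&(np.hypot(h[:,0]-483,h[:,1]+219)<30)]
r=least_squares(lambda c:np.linalg.norm(w-c,axis=1)-22,np.r_[np.median(w[:,:2],0),30],loss='soft_l1')
print(len(w),r.x,np.abs(r.fun).mean())
E
```

```text
clock 2.3 tcp [ 482.2 -224.6   20.5] gap 91.2 F [ 0.3 -0.   0.1]
shift cm [ 0.34 -0.46  0.45] turn []
clock 2.3 tcp [ 482.2 -224.6   20.5] gap 91.2 F [ 0.3 -0.   0.1]
shift cm [ 0.34 -0.46  0.45] turn []
[ 547.16662503 -195.02883034  190.20536189]
4007 [ 483.453725   -219.05383192   29.22040192] 0.3696852888657609
```

>>> {"name": "servo_tool", "arguments": {"targets": [[[0, 0, 0, 0, 0, 0, 1], [0, 0, 0, 0, 0, 0, 1], [0, 0, 0, 0, 0, 0, 1], [0, 0, 0, 0, 0, 0, 1], [0, 0, 0, 0, 0, 0, 1], [0, 0, 0, 0, 0, 0, 1], [0, 0, 0, 0, 0, 0, 1], [0, 0, 0, 0, 0, 0, 1], [0, 0, 0, 0, 0, 0, 1], [0, 0, 0, 0, 0, 0, 1]]]}}

```text
clock: 3.3
tcp_pos: [481.8, -224.2, 19.9]
tool_rot: [3.075, 0.645, -0.0]
force: [-0.8, 0.1, 0.1]
finger_gap: 91.2
```

```bash
python3 - <<'E'
from h import *
plan([483.4,-219.1,16])
E
```

```text
clock 3.3 tcp [ 481.8 -224.2   19.9] gap 91.2 F [-0.8  0.1  0.1]
shift cm [ 0.35 -0.4   0.39] turn []
```

>>> {"name": "servo_tool", "arguments": {"targets": [[[0.1, -0.1, 0.1, 0, 0, 0, 1], [0.1, -0.1, 0.1, 0, 0, 0, 1], [0.1, -0.1, 0.1, 0, 0, 0, 1], [0.05, -0.12, 0.1, 0, 0, 0, 1], [0, 0, 0, 0, 0, 0, 1], [0, 0, 0, 0, 0, 0, 0.3], [0, 0, 0, 0, 0, 0, 0.15], [0, 0, 0, 0, 0, 0, 0], [0, 0, 0, 0, 0, 0, 0.05], [0, 0, 0, 0, 0, 0, 0.05]]]}}

```text
clock: 4.3
tcp_pos: [483.4, -219.0, 16.0]
tool_rot: [3.074, 0.645, 0.0]
force: [0.3, -0.4, -0.8]
finger_gap: 54.1
```

```bash
python3 - <<'E'
from h import *
plan([483.4,-219.1,16])
E
```

```text
clock 4.3 tcp [ 483.4 -219.    16. ] gap 54.1 F [ 0.3 -0.4 -0.8]
shift cm [-0.    0.01  0.  ] turn []
```

>>> {"name": "servo_tool", "arguments": {"targets": [[[0, 0, 0, 0, 0, 0, 0.0], [0, 0, 0, 0, 0, 0, -0.05], [0, 0, 0, 0, 0, 0, -0.1], [0, 0, 0, 0, 0, 0, -0.3], [0, 0, 0, 0, 0, 0, -0.6], [0, 0, 0, 0, 0, 0, -1], [0, 0, 0, 0, 0, 0, -1], [0, 0, 0, 0, 0, 0, -1], [0, 0, -0.1, 0, 0, 0, -1], [0, 0, -0.2, 0, 0, 0, -1]]]}}

```text
clock: 5.3
tcp_pos: [482.5, -218.3, 18.6]
tool_rot: [-3.073, -0.645, 0.002]
force: [-0.7, 0.2, -1.1]
finger_gap: 42.7
```

>>> {"name": "servo_tool", "arguments": {"targets": [[[0, 0, -0.5, 0, 0, 0, -1], [0, 0, -1, 0, 0, 0, -1], [0, 0, -1.5, 0, 0, 0, -1], [0, 0, -2, 0, 0, 0, -1], [0, 0, -2, 0, 0, 0, -1], [0, 0, -2, 0, 0, 0, -1], [0, 0, -2, 0, 0, 0, -1], [0, 0, -1.5, 0, 0, 0, -1], [0, 0, -1, 0, 0, 0, -1], [0, 0, -0.5, 0, 0, 0, -1]]]}}

```text
clock: 6.3
tcp_pos: [483.6, -219.0, 160.3]
tool_rot: [3.074, 0.645, 0.002]
force: [-0.4, -0.1, -2.0]
finger_gap: 42.4
```

```bash
python3 - <<'E'
from h import *
snap('wrist','w3')
plan([551,177,155])
E
```

```text
clock 6.35 tcp [ 483.7 -219.1  160.4] gap 42.7 F [1.3 0.2 0.2]
shift cm [ 22.08 -33.56   0.52] turn []
```

View pics/w3.png

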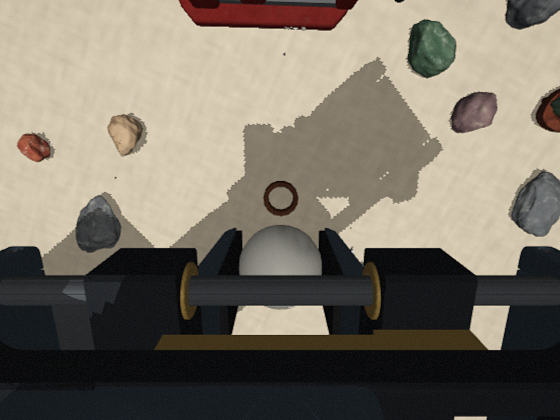

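```bash
python3 - <<'E'
from h import *
plan([478,140,200])
E
```

```text
clock 6.35 tcp [ 483.7 -219.1  160.4] gap 42.7 F [1.3 0.2 0.2]
shift cm [ 13.92 -33.1   -3.99] turn []
```

>>> {"name": "servo_tool", "arguments": {"targets": [[[0.4, -1, -0.4, 0, 0, 0, -1], [0.8, -2, -0.6, 0, 0, 0, -1], [1.3, -3, -0.6, 0, 0, 0, -1], [1.5, -3.6, -0.6, 0, 0, 0, -1], [1.5, -3.6, -0.6, 0, 0, 0, -1], [1.5, -3.6, -0.6, 0, 0, 0, -1], [1.5, -3.6, -0.6, 0, 0, 0, -1], [1.5, -3.6, 0, 0, 0, 0, -1], [1.5, -3.6, 0, 0, 0, 0, -1], [1.3, -2.8, 0, 0, 0, 0, -1]]]}}

```text
clock: 7.35
tcp_pos: [476.9, 113.3, 198.3]
tool_rot: [-3.074, -0.647, 0.003]
force: [0.0, 0.9, -1.3]
finger_gap: 42.8
```

>>> {"name": "servo_tool", "arguments": {"targets": [[[0.7, -1.7, 0, 0, 0, 0, -1], [0.4, -1, 0, 0, 0, 0, -1], [0, 0, 0, 0, 0, 0, -1], [0, 0, 0, 0, 0, 0, -1], [0, 0, 0, 0, 0, 0, -1], [0, 0, 0, 0, 0, 0, -1], [0, 0, 0, 0, 0, 0, -1], [0, 0, 0, 0, 0, 0, -1], [0, 0, 0, 0, 0, 0, -1], [0, 0, 0, 0, 0, 0, -1]]]}}

```text
clock: 8.35
tcp_pos: [477.5, 139.9, 198.9]
tool_rot: [3.075, 0.645, 0.0]
force: [-0.1, 0.4, -0.5]
finger_gap: 42.8
```

```bash
python3 - <<'E'
from h import *
snap('wrist','w4')
plan([478,140,200])
E
```

```text
clock 8.4 tcp [477.5 139.9 198.9] gap 42.7 F [ 0.3  0.9 -2.2]
shift cm [ 0.05  0.01 -0.11] turn []
```

View pics/w4.png

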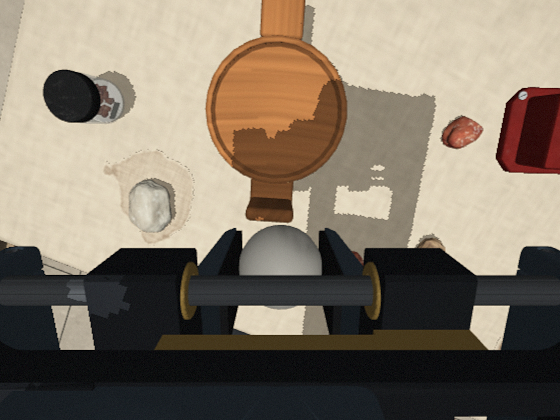

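The dish is fully visible, centred at about (276,110). The paddle top is at (269,209) and the tab at (282,20). I'll fit its pose from the depth.

```bash
python3 - <<'E'
from h import *
from scipy.optimize import least_squares
p,d,W,z=load('w4')
# ring of rim: rim-top points
sub=W[0:225,195:360].reshape(-1,3); 
a=sub[(sub[:,2]>62)&(sub[:,2]<95)]
near=a[np.hypot(a[:,0]-551,a[:,1]-177)<75]
# cone plane/apex fit: z = z0 + tan8*r inside r<50
def f(v):
    r=np.hypot(near[:,0]-v[0],near[:,1]-v[1]); k=r<48
    return np.where(k,near[:,2]-v[2]-v[3]*r,0)
q=least_squares(f,[551,177,66,.14],loss='soft_l1',x_scale=[10,10,1,.1],diff_step=1e-4); print('cone',q.x)
# outer edge: max radius per bearing
def edge(c):
    ang=np.degrees(np.arctan2(near[:,1]-c[1],near[:,0]-c[0])); r=np.hypot(near[:,0]-c[0],near[:,1]-c[1]); E=[]
    for t in range(-180,180,4):
        if min(abs((t+2-19+180)%360-180),abs((t+2+161+180)%360-180))<24: continue
        k=(ang>=t)&(ang<t+4)&(near[:,2]>72)
        if k.sum()>5: i=np.where(k)[0][np.argmax(r[k])]; E.append(near[i])
    return np.array(E)
c=np.array([551,177.])
for _ in range(4):
    E=edge(c); s=least_squares(lambda v:np.hypot(E[:,0]-v[0],E[:,1]-v[1])-v[2],[*c,62],loss='soft_l1'); c=s.x[:2]
print('rim circle',s.x,np.abs(s.fun).mean(),len(E),'rim z',np.median(E[:,2]))
pt=sub[(sub[:,2]>112)&(sub[:,2]<122)]; 
mn=pt.mean(0); print('paddle top',len(pt),mn,pt.min(0),pt.max(0), 'dist',np.hypot(*(mn[:2]-c)),'dir',np.degrees(np.arctan2(*(c-mn[:2])[::-1])))
rr=np.hypot(a[:,0]-c[0],a[:,1]-c[1]); tb=a[(rr>68)&(a[:,0]>c[0])]; m=tb.mean(0); print('tab',m,rr.max(),np.degrees(np.arctan2(m[1]-c[1],m[0]-c[0])))
# paddle top minimal rect
rect=cv2.minAreaRect(pt[:,:2].astype(np.float32)); print(rect)
u=np.radians(19); e=np.array([np.cos(u),np.sin(u)]); t=(pt[:,:2]-c)@e; print('along x',np.percentile(t,[2,50,98])); t=(pt[:,:2]-c)@[-e[1],e[0]]; print('along y',np.percentile(t,[2,50,98]))
# ball in hand
b=W[225:275,238:325].reshape(-1,3); b=b[(b[:,2]>150)&(b[:,2]<260)]
r=least_squares(lambda c:np.linalg.norm(b-c,axis=1)-22,[477,140,213],loss='soft_l1'); print('ball in hand',len(b),r.x,np.abs(r.fun).mean())
E
```

```text
cone [5.51058692e+02 1.77015768e+02 6.59078306e+01 1.39185807e-01]
rim circle [551.31762103 176.89692843  61.5198048 ] 0.2061663385318192 66 rim z 76.07459707155041
paddle top 623 [475.02265131 149.29837691 115.14375228] [463.95225815 130.05541056 112.11255049] [485.15674647 167.93248302 117.93594134] dist 81.1332388757483 dir 19.886824434196434
tab [624.78179409 202.91096391  73.61963199] 91.72528600838733 19.499312103553994
((474.510986328125, 148.92149353027344), (12.097064971923828, 39.06306838989258), 20.224384307861328)
along x [-86.97195569 -80.95739023 -76.12610664]
along y [-19.71472961  -1.23929594  16.9921963 ]
ball in hand 3735 [477.58997603 140.43187402 211.90121237] 0.6389739844174758
```

```bash
python3 - <<'E'
from h import *
plan([551.3,176.7,100])
E
```

```text
clock 8.4 tcp [477.5 139.9 198.9] gap 42.7 F [ 0.3  0.9 -2.2]
shift cm [ 8.24 -0.4   9.89] turn []
```

>>> {"name": "servo_tool", "arguments": {"targets": [[[0.6, 0, 0, 0, 0, 0, -1], [1.2, -0.1, 0, 0, 0, 0, -1], [1.6, -0.1, 0, 0, 0, 0, -1], [1.6, -0.1, 0, 0, 0, 0, -1], [1.4, -0.1, 0.6, 0, 0, 0, -1], [1, 0, 1.3, 0, 0, 0, -1], [0.6, 0, 2, 0, 0, 0, -1], [0.24, 0, 2.4, 0, 0, 0, -1], [0, 0, 2.2, 0, 0, 0, -1], [0, 0, 1.4, 0, 0, 0, -1]]]}}

```text
clock: 9.4
tcp_pos: [550.1, 176.5, 96.7]
tool_rot: [3.074, 0.645, -0.007]
force: [0.6, 1.0, -0.6]
finger_gap: 42.9
```

>>> {"name": "servo_tool", "arguments": {"targets": [[[0, 0, 0.6, 0, 0, 0, -1], [0, 0, 0.3, 0, 0, 0, -1], [0, 0, 0.2, 0, 0, 0, -1], [0, 0, 0, 0, 0, 0, -1], [0, 0, 0, 0, 0, 0, -1], [0, 0, 0, 0, 0, 0, -1], [0, 0, 0, 0, 0, 0, -1], [0, 0, 0, 0, 0, 0, -1], [0, 0, 0, 0, 0, 0, -1], [0, 0, 0, 0, 0, 0, -1]]]}}

```text
clock: 10.4
tcp_pos: [551.3, 176.8, 89.0]
tool_rot: [3.075, 0.645, 0.0]
force: [1.2, 0.3, -2.3]
finger_gap: 42.7
```

```bash
python3 - <<'E'
from h import *
plan([551.3,176.7,75])
E
```

```text
clock 10.4 tcp [551.3 176.8  89. ] gap 42.7 F [ 1.2  0.3 -2.3]
shift cm [-0.01  0.01  1.4 ] turn []
```

Down 13 mm to about TCP z = 76, leaving 1–2 mm to contact.

>>> {"name": "servo_tool", "arguments": {"targets": [[[0, 0, 0.2, 0, 0, 0, -1], [0, 0, 0.3, 0, 0, 0, -1], [0, 0, 0.3, 0, 0, 0, -1], [0, 0, 0.2, 0, 0, 0, -1], [0, 0, 0.15, 0, 0, 0, -1], [0, 0, 0.1, 0, 0, 0, -1], [0, 0, 0.05, 0, 0, 0, -1], [0, 0, 0, 0, 0, 0, -1], [0, 0, 0, 0, 0, 0, -1], [0, 0, 0, 0, 0, 0, -1]]]}}

```text
clock: 11.4
tcp_pos: [551.4, 176.8, 76.1]
tool_rot: [3.075, 0.645, 0.0]
force: [0.1, -0.8, -0.3]
finger_gap: 42.6
```

```bash
python3 - <<'E'
from h import *
plan([551.3,176.7,75])
snap('side','s5'); b=cv2.imread('pics/s5.png')[140:240,220:380]; cv2.imwrite('pics/s5c.png',cv2.resize(b,None,fx=4.5,fy=4.5,interpolation=cv2.INTER_CUBIC))
plan([551.3,176.7,75])
E
```

```text
clock 11.4 tcp [551.4 176.8  76.1] gap 42.6 F [ 0.1 -0.8 -0.3]
shift cm [-0.02  0.    0.11] turn []
clock 11.45 tcp [551.4 176.8  76. ] gap 42.8 F [-0.7  1.  -0.4]
shift cm [-0.01  0.    0.1 ] turn []
```

View pics/s5c.png

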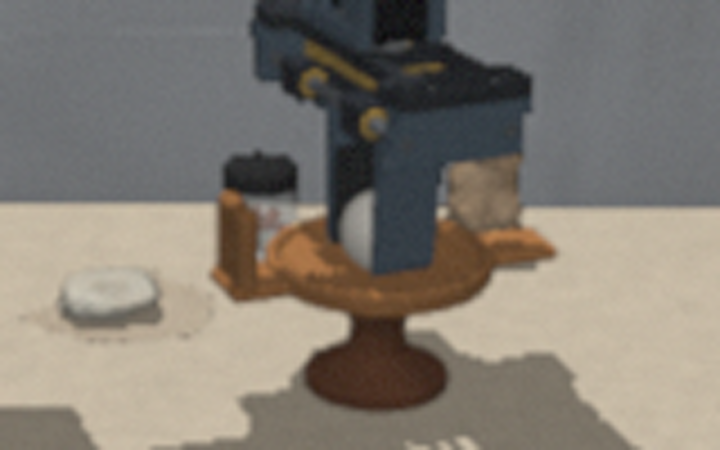

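>>> {"name": "servo_tool", "arguments": {"targets": [[[0, 0, 0.03, 0, 0, 0, -1], [0, 0, 0.03, 0, 0, 0, -1], [0, 0, 0.03, 0, 0, 0, -1], [0, 0, 0.03, 0, 0, 0, -1], [0, 0, 0, 0, 0, 0, -1], [0, 0, 0, 0, 0, 0, -1], [0, 0, 0, 0, 0, 0, -1], [0, 0, 0, 0, 0, 0, -1], [0, 0, 0, 0, 0, 0, -1], [0, 0, 0, 0, 0, 0, -1]]]}}

```text
clock: 12.45
tcp_pos: [551.4, 176.8, 74.8]
tool_rot: [3.075, 0.645, 0.0]
force: [-0.1, -0.7, 0.5]
finger_gap: 42.7
```

>>> {"name": "servo_tool", "arguments": {"targets": [[[0, 0, 0.03, 0, 0, 0, -1], [0, 0, 0.02, 0, 0, 0, -1], [0, 0, 0, 0, 0, 0, -1], [0, 0, 0, 0, 0, 0, -1], [0, 0, 0, 0, 0, 0, -1], [0, 0, 0, 0, 0, 0, -1], [0, 0, 0, 0, 0, 0, -1], [0, 0, 0, 0, 0, 0, -1], [0, 0, 0, 0, 0, 0, -1], [0, 0, 0, 0, 0, 0, -1]]]}}

```text
clock: 13.45
tcp_pos: [551.5, 176.9, 74.7]
tool_rot: [3.075, 0.645, 0.001]
force: [-0.7, 0.1, 5.7]
finger_gap: 42.4
```

>>> {"name": "servo_tool", "arguments": {"targets": [[[0, 0, -0.03, 0, 0, 0, -1], [0, 0, 0, 0, 0, 0, -1], [0, 0, 0, 0, 0, 0, -0.03], [0, 0, 0, 0, 0, 0, 0], [0, 0, 0, 0, 0, 0, 0.03], [0, 0, 0, 0, 0, 0, 0.08], [0, 0, 0, 0, 0, 0, 0.14], [0, 0, 0, 0, 0, 0, 0.2], [0, 0, 0, 0, 0, 0, 0.2], [0, 0, 0, 0, 0, 0, 0.2]]]}}

```text
clock: 14.45
tcp_pos: [551.3, 176.8, 74.5]
tool_rot: [3.074, 0.645, -0.0]
force: [-1.4, -0.1, 0.1]
finger_gap: 54.7
```

```bash
python3 - <<'E'
from h import *
plan([551.3,176.7,75])
snap('wrist','w6')
E
```

```text
clock 14.45 tcp [551.3 176.8  74.5] gap 54.7 F [-1.4 -0.1  0.1]
shift cm [-0.01  0.01 -0.05] turn []
```

View pics/w6.png

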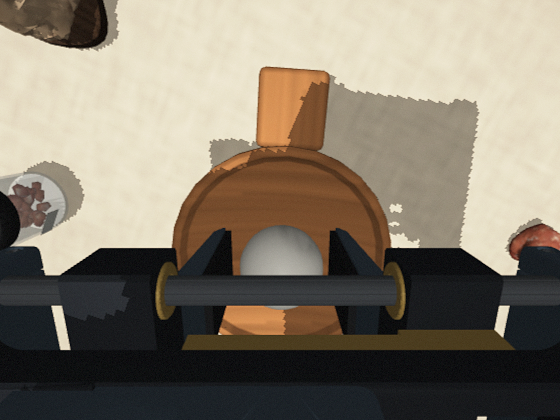

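The ball lies free in the middle of the dish at about (281,265), with the fingers clear of it on both sides. I'll raise straight up.

>>> {"name": "servo_tool", "arguments": {"targets": [[[0, 0, -0.3, 0, 0, 0, 0.2], [0, 0, -0.6, 0, 0, 0, 0.2], [0, 0, -1, 0, 0, 0, 0.2], [0, 0, -1.5, 0, 0, 0, 0.2], [0, 0, -2, 0, 0, 0, 0.2], [0, 0, -2, 0, 0, 0, 0.2], [0, 0, -2, 0, 0, 0, 0.2], [0, 0, -1.5, 0, 0, 0, 0.2], [0, 0, -1, 0, 0, 0, 0.2], [0, 0, -0.6, 0, 0, 0, 0.2]]]}}

```text
clock: 15.5
tcp_pos: [551.7, 176.9, 201.0]
tool_rot: [-3.075, -0.645, -0.003]
force: [-0.7, -0.4, 0.1]
finger_gap: 54.3
```

```bash
python3 - <<'E'
from h import *
plan([474.3,149,200],19.8)
E
```

```text
clock 15.5 tcp [551.7 176.9 201. ] gap 54.3 F [-0.7 -0.4  0.1]
shift cm [-8.21 -0.56  0.09] turn [array([ 1.000e-01, -7.000e-02, -8.609e+01])]
```

>>> {"name": "servo_tool", "arguments": {"targets": [[[-0.6, -0.05, 0, 0, 0, 0, 0], [-1.4, -0.1, 0, 0, 0, 0, -0.2], [-1.9, -0.15, 0, 0, 0, 0, -0.3], [-1.9, -0.15, 0, 0, 0, 0, -0.3], [-1.6, -0.1, 0, 0, 0, 0, -0.3], [-0.8, 0, 0, 0, 0, 0, -0.3], [0, 0, 0, 0, 0, -3, -0.3], [0, 0, 0, 0, 0, -5, -0.3], [0, 0, 0, 0, 0, -7, -0.3], [0, 0, 0, 0, 0, -7, -0.3]]]}}

```text
clock: 16.5
tcp_pos: [473.9, 148.8, 199.0]
tool_rot: [-2.892, -1.227, 0.001]
force: [-0.4, 0.4, 0.3]
finger_gap: 32.0
```

>>> {"name": "servo_tool", "arguments": {"targets": [[[0, 0, 0, 0, 0, -8, -0.3], [0, 0, 0, 0, 0, -8, -0.3], [0, 0, 0, 0, 0, -8, -0.3], [0, 0, 0, 0, 0, -8, -0.3], [0, 0, 0, 0, 0, -8, -0.3], [0, 0, 0, 0, 0, -8, -0.3], [0, 0, 0, 0, 0, -7, -0.3], [0, 0, 0, 0, 0, -5, -0.3], [0, 0, 0, 0, 0, -3, -0.3], [0, 0, 0, 0, 0, -1, -0.3]]]}}

```text
clock: 17.5
tcp_pos: [473.9, 148.8, 199.0]
tool_rot: [-1.807, -2.569, 0.001]
force: [-0.2, 0.7, -0.4]
finger_gap: 31.5
```

```bash
python3 - <<'E'
from h import *
snap('top','t7');snap('wrist','w7');snap('side','s7')
plan([474.3,149,200],19.8)
print(arm.get_obs()['joints'])
a=cv2.imread('pics/t7.png')[140:260,190:310]; a=cv2.resize(a,(360,360),interpolation=cv2.INTER_CUBIC)
b=cv2.imread('pics/w7.png'); b=cv2.resize(b,(440,330)); b=np.vstack([b,np.zeros((30,440,3),np.uint8)])
cv2.imwrite('pics/c7.png',np.hstack([a,b]))
E
```

```text
clock 17.65 tcp [474.  148.8 199.2] gap 31.8 F [-0.2 -0.3 -1. ]
shift cm [ 0.01  0.03 -0.08] turn [array([-0.02,  0.  , -0.14])]
[ 2.81135801e-01  2.07670958e-01  1.76012685e+00 -1.07003485e-04
  1.17422148e+00 -6.19596163e-02]
```

View pics/c7.png

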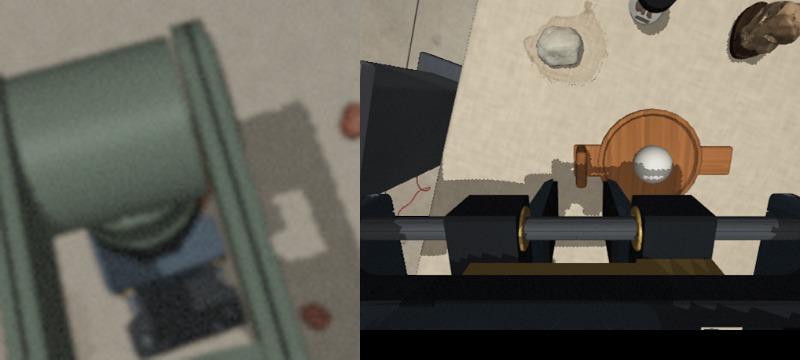

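The wrist picture shows the ball sitting in the middle of the dish and the paddle to the left, almost lined up with the jaws. I'll re-measure the paddle, the dish and the ball.

```bash
python3 - <<'E'
from h import *
from scipy.optimize import least_squares
p,d,W,z=load('w7')
sub=W[100:262,230:500].reshape(-1,3); sub=sub[~np.isnan(sub[:,0])&(np.hypot(sub[:,0]-551,sub[:,1]-177)<125)]
b=sub[(sub[:,2]>92)&(np.hypot(sub[:,0]-551,sub[:,1]-177)<35)]
r=least_squares(lambda c:np.linalg.norm(b-c,axis=1)-22,[551,177,88],loss='soft_l1'); print('ball',len(b),r.x,np.abs(r.fun).mean())
u=np.radians(19.8); e=np.array([np.cos(u),np.sin(u)]); n=np.array([-e[1],e[0]]); c=np.array([551.3,177])
pt=sub[(sub[:,2]>112)&(sub[:,2]<122)&(((sub[:,:2]-c)@e)<-60)]
print('paddle',len(pt),pt.mean(0)); t=(pt[:,:2]-c)@e; print(np.percentile(t,[2,50,98])); t=(pt[:,:2]-c)@n; print(np.percentile(t,[2,50,98]))
print(cv2.minAreaRect(pt[:,:2].astype(np.float32)))
hi=sub[sub[:,2]>105]; hi=hi[((hi[:,:2]-c)@e)<-60]; print('hi',cv2.minAreaRect(hi[:,:2].astype(np.float32)))
a=sub[(sub[:,2]>72)&(sub[:,2]<84)]
th=np.degrees(np.arctan2(a[:,1]-c[1],a[:,0]-c[0])); rr=np.hypot(*(a[:,:2]-c).T); E=[]
for t in range(-180,180,4):
    if min(abs((t+2-19+180)%360-180),abs((t+2+161+180)%360-180))<24: continue
    k=(th>=t)&(th<t+4)&(rr<68)
    if k.sum()>5 and rr[k].max()>55: E.append(a[np.where(k)[0][np.argmax(rr[k])]])
E=np.array(E); s=least_squares(lambda v:np.hypot(E[:,0]-v[0],E[:,1]-v[1])-v[2],[*c,62],loss='soft_l1'); print('rim',len(E),s.x)
plan([474.3,149,83])
E
```

```text
ball 1784 [551.85761288 177.32623791  87.71758336] 0.40401267010018715
paddle 619 [474.18508146 150.55683748 115.00124397]
[-86.9463317  -81.17331443 -76.14616458]
[-17.40837208   1.34136717  19.22721529]
((474.2772216796875, 150.02256774902344), (10.925460815429688, 38.821807861328125), 20.101045608520508)
hi ((478.3318786621094, 159.57247924804688), (52.43495559692383, 45.62596893310547), 45.28916549682617)
rim 42 [551.36810989 177.87702461  61.14887929]
clock 17.65 tcp [474.  148.8 199.2] gap 31.8 F [-0.2 -0.3 -1. ]
shift cm [1.000e-02 4.000e-02 1.162e+01] turn []
```

>>> {"name": "servo_tool", "arguments": {"targets": [[[0.05, 0.05, 0.5, 0, 0, 0, -0.3], [0, 0, 1.2, 0, 0, 0, -0.3], [0, 0, 1.8, 0, 0, 0, -0.3], [0, 0, 2, 0, 0, 0, -0.3], [0, 0, 1.8, 0, 0, 0, -0.3], [0, 0, 1.2, 0, 0, 0, -0.3], [0, 0, 0.7, 0, 0, 0, -0.3], [0, 0, 0.4, 0, 0, 0, -0.3], [0, 0, 0.2, 0, 0, 0, -0.3], [0, 0, 0, 0, 0, 0, -0.3]]]}}

```text
clock: 18.65
tcp_pos: [474.6, 149.6, 101.8]
tool_rot: [1.808, 2.568, 0.001]
force: [-0.1, 0.2, -0.6]
finger_gap: 31.7
```

```bash
python3 - <<'E'
from h import *
plan([474.3,149.5,83])
snap('wrist','w8');snap('side','s8')
plan([474.3,149.5,83],20)
a=cv2.imread('pics/w8.png'); b=cv2.imread('pics/s8.png')[130:240,210:370]; b=cv2.resize(b,(436,300),interpolation=cv2.INTER_CUBIC)
cv2.imwrite('pics/c8.png',np.hstack([cv2.resize(a,(364,300)),b]))
E
```

```text
clock 18.65 tcp [474.6 149.6 101.8] gap 31.7 F [-0.1  0.2 -0.6]
shift cm [ 0.   -0.04  1.88] turn []
clock 18.75 tcp [474.8 149.6 102.1] gap 32.0 F [ 0.9  0.2 -0.4]
shift cm [ 0.01 -0.05  1.91] turn [array([ 0.07,  0.01, -0.29])]
```

View pics/c8.png

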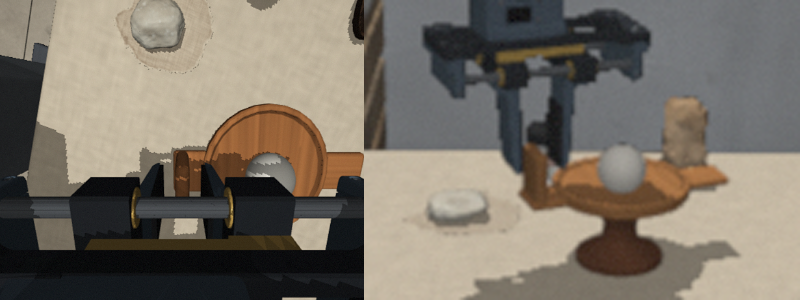

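The paddle stands centred between the fingers: x is about 182 in the left picture, with the fingers at 158 and 206. The ball is still in the middle. I'll lower the remaining 19 mm.

>>> {"name": "servo_tool", "arguments": {"targets": [[[0, -0.05, 0.2, 0, 0, 0, -0.3], [0, 0, 0.4, 0, 0, 0, -0.3], [0, 0, 0.4, 0, 0, 0, -0.3], [0, 0, 0.4, 0, 0, 0, -0.3], [0, 0, 0.3, 0, 0, 0, -0.3], [0, 0, 0.2, 0, 0, 0, -0.3], [0, 0, 0, 0, 0, 0, -0.3], [0, 0, 0, 0, 0, 0, -0.4], [0, 0, 0, 0, 0, 0, -0.5], [0, 0, 0, 0, 0, 0, -0.6]]]}}

```text
clock: 19.75
tcp_pos: [474.0, 149.4, 82.7]
tool_rot: [1.808, 2.569, 0.0]
force: [-0.3, -0.1, -0.1]
finger_gap: 18.7
```

```bash
python3 - <<'E'
from h import *
snap('wrist','w9');snap('side','s9')
plan([474.3,149.5,83],20)
a=cv2.imread('pics/w9.png')[150:345,120:480]; b=cv2.imread('pics/s9.png')[140:240,220:340]; b=cv2.resize(b,(360,300),interpolation=cv2.INTER_CUBIC)
cv2.imwrite('pics/c9.png',np.hstack([cv2.resize(a,(440,300)),b]))
E
```

```text
clock 19.85 tcp [474.  149.3  82.6] gap 18.6 F [ 0.1 -0.2 -0.2]
shift cm [ 0.    0.04 -0.04] turn [array([ 0.02,  0.01, -0.29])]
```

View pics/c9.png

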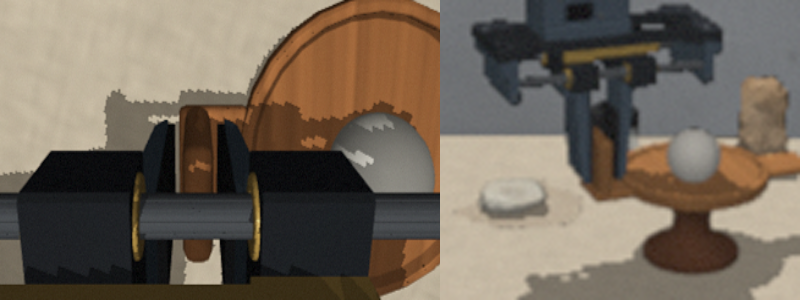

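The paddle is centred in the 18.6 mm gap. I'll close slowly.

>>> {"name": "servo_tool", "arguments": {"targets": [[[0, 0, 0, 0, 0, 0, -0.63], [0, 0, 0, 0, 0, 0, -0.66], [0, 0, 0, 0, 0, 0, -0.69], [0, 0, 0, 0, 0, 0, -0.72], [0, 0, 0, 0, 0, 0, -0.75], [0, 0, 0, 0, 0, 0, -0.8], [0, 0, 0, 0, 0, 0, -0.9], [0, 0, 0, 0, 0, 0, -1], [0, 0, 0, 0, 0, 0, -1], [0, 0, 0, 0, 0, 0, -1]]]}}

```text
clock: 20.85
tcp_pos: [474.0, 149.3, 82.6]
tool_rot: [1.808, 2.569, 0.0]
force: [0.4, 0.8, 0.6]
finger_gap: 12.2
```

```bash
python3 - <<'E'
from h import *
snap('wrist','w10');snap('side','s10')
plan([474.3,149.5,83],20)
a=cv2.imread('pics/w10.png')[50:345,60:560]; b=cv2.imread('pics/s10.png')[140:240,220:340]; b=cv2.resize(b,(360,300),interpolation=cv2.INTER_CUBIC)
cv2.imwrite('pics/c10.png',np.hstack([cv2.resize(a,(440,300)),b]))
E
```

```text
clock 20.95 tcp [474.  149.3  82.6] gap 11.8 F [ 1.  -0.5 -0.9]
shift cm [ 0.    0.03 -0.04] turn [array([ 0.01,  0.01, -0.29])]
```

View pics/c10.png

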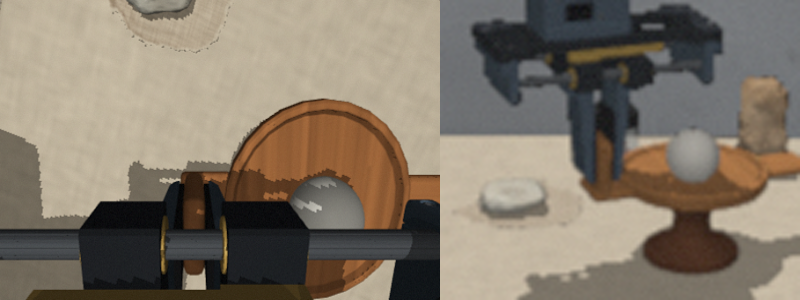

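>>> {"name": "servo_tool", "arguments": {"targets": [[[0, 0, -0.05, 0, 0, 0, -1], [0, 0, -0.1, 0, 0, 0, -1], [0, 0, -0.15, 0, 0, 0, -1], [0, 0, -0.15, 0, 0, 0, -1], [0, 0, -0.1, 0, 0, 0, -1], [0, 0, -0.05, 0, 0, 0, -1], [0, 0, 0, 0, 0, 0, -1], [0, 0, 0, 0, 0, 0, -1], [0, 0, 0, 0, 0, 0, -1], [0, 0, 0, 0, 0, 0, -1]]]}}

```text
clock: 21.95
tcp_pos: [473.8, 149.3, 88.5]
tool_rot: [-1.809, -2.569, 0.0]
force: [0.7, -0.7, -2.6]
finger_gap: 11.6
```

```bash
cat > chk.py <<'E'
from h import *
import sys
from scipy.optimize import least_squares
from scipy.ndimage import label
n=sys.argv[1]; yaw=float(sys.argv[2])
snap('wrist','w'+n);snap('side','s'+n)
plan([474.3,149.5,83],yaw)
p0,_,_=tool(); u=np.radians(yaw); e=np.array([np.cos(u),np.sin(u)]); nn=np.array([-e[1],e[0]]); c=p0[:2]+82*e
zu=p0[2]-23
p,d,W,z=load('w'+n); sub=W.reshape(-1,3); sub=sub[~np.isnan(sub[:,0])]
l=np.stack([(sub[:,:2]-c)@e,(sub[:,:2]-c)@nn,sub[:,2]-zu],1)
r=np.hypot(l[:,0],l[:,1])
b=l[(l[:,2]>32)&(r<35)&(l[:,2]<60)]
s=least_squares(lambda q:np.linalg.norm(b-q,axis=1)-22,[0,0,28],loss='soft_l1'); print('ball in dish frame(from TCP)',len(b),s.x.round(1),np.abs(s.fun).mean().round(2))
k=l[(r<50)&(r>25)&(l[:,2]>0)&(l[:,2]<20)]
f=least_squares(lambda v:k[:,2]-(v[0]+v[1]*k[:,0]+v[2]*k[:,1]+np.tan(np.radians(8))*np.hypot(k[:,0]-v[3],k[:,1]-v[4])),[6,0,0,0,0],loss='soft_l1'); print('cone',len(k),f.x.round(3),np.abs(f.fun).mean().round(2))
a=cv2.imread(f'pics/w{n}.png')[50:345,60:560]; b=cv2.imread(f'pics/s{n}.png')[110:230,220:364]; b=cv2.resize(b,(360,300),interpolation=cv2.INTER_CUBIC)
cv2.imwrite(f'pics/c{n}.png',np.hstack([cv2.resize(a,(440,300)),b]))
E
python3 chk.py 11 20
```

```text
clock 22.05 tcp [473.9 149.3  88.5] gap 11.7 F [ 0.4  0.6 -2.9]
shift cm [0.   0.04 0.55] turn [array([ 0.  ,  0.01, -0.29])]
ball in dish frame(from TCP) 2961 [-0.1 -0.6 28.1] 0.43
cone 9294 [ 6.043e+00 -4.000e-03  3.000e-03 -7.310e-01  5.800e-02] 0.5
```

View pics/c11.png

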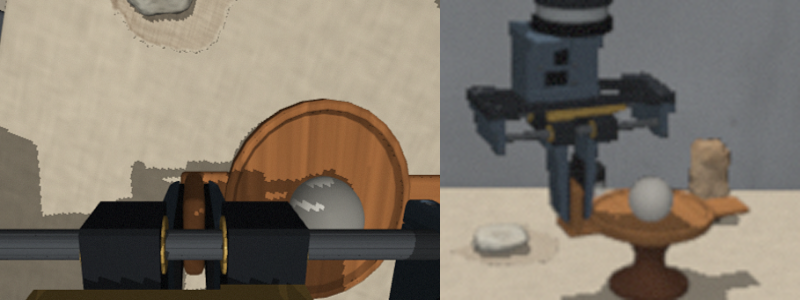

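The dish is 6 mm up and level, tilted less than 0.3°, with the ball in the middle and a load of about 2.8 N. I'll continue the lift.

>>> {"name": "servo_tool", "arguments": {"targets": [[[0, 0, -0.1, 0, 0, 0, -1], [0, 0, -0.3, 0, 0, 0, -1], [0, 0, -0.5, 0, 0, 0, -1], [0, 0, -0.6, 0, 0, 0, -1], [0, 0, -0.7, 0, 0, 0, -1], [0, 0, -0.7, 0, 0, 0, -1], [0, 0, -0.7, 0, 0, 0, -1], [0, 0, -0.7, 0, 0, 0, -1], [0, 0, -0.7, 0, 0, 0, -1], [0, 0, -0.7, 0, 0, 0, -1]]]}}

```text
clock: 23.05
tcp_pos: [473.9, 149.3, 146.2]
tool_rot: [1.808, 2.569, 0.0]
force: [-0.0, 0.3, -3.3]
finger_gap: 12.0
```

>>> {"name": "servo_tool", "arguments": {"targets": [[[0, 0, -0.5, 0, 0, 0, -1], [0, 0, -0.3, 0, 0, 0, -1], [0, 0, -0.2, 0, 0, 0, -1], [0, 0, -0.1, 0, 0, 0, -1], [0, 0, 0, 0, 0, 0, -1], [0, 0, 0, 0, 0, 0, -1], [0, 0, 0, 0, 0, 0, -1], [0, 0, 0, 0, 0, 0, -1], [0, 0, 0, 0, 0, 0, -1], [0, 0, 0, 0, 0, 0, -1]]]}}

```text
clock: 24.05
tcp_pos: [473.9, 149.3, 156.5]
tool_rot: [1.808, 2.569, -0.0]
force: [-0.4, 0.4, -1.9]
finger_gap: 12.3
```

```bash
python3 chk.py 12 20
```

```text
clock 24.15 tcp [473.9 149.4 156.5] gap 11.6 F [ 0.6 -0.2 -2.3]
shift cm [0.   0.04 7.35] turn [array([ 0.  ,  0.01, -0.29])]
ball in dish frame(from TCP) 2963 [-0.1 -0.7 28.1] 0.44
cone 9285 [ 6.055e+00 -5.000e-03 -1.000e-03 -1.193e+00 -1.090e+00] 0.5
```

View pics/c12.png

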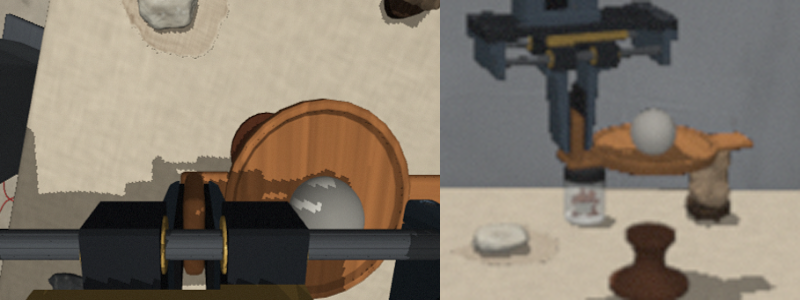

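>>> {"name": "servo_tool", "arguments": {"targets": [[[-0.072, 0, 0, 0, 0, -0.5, -1], [-0.143, 0.001, 0, 0, 0, -1, -1], [-0.215, 0.003, 0, 0, 0, -1.5, -1], [-0.286, 0.005, 0, 0, 0, -2, -1], [-0.358, 0.008, 0, 0, 0, -2.5, -1], [-0.358, 0.008, 0, 0, 0, -2.5, -1], [-0.358, 0.008, 0, 0, 0, -2.5, -1], [-0.358, 0.008, 0, 0, 0, -2.5, -1], [-0.358, 0.008, 0, 0, 0, -2.5, -1], [-0.358, 0.008, 0, 0, 0, -2.5, -1]]]}}

```text
clock: 25.15
tcp_pos: [488.2, 124.3, 156.6]
tool_rot: [1.331, 2.845, -0.0]
force: [0.3, -0.0, -2.9]
finger_gap: 12.2
```

```bash
python3 - <<'E'
from h import *
p,r,o=tool(); y=r.as_matrix()[:,1]; print(p,np.degrees(np.arctan2(y[1],y[0])),'centre',p+82*y, o['joints'])
E
```

```text
[488.15826195 124.30615171 156.55238929] 39.85478617123256 centre [551.10729211 176.85536284 156.54895621] [ 2.26688459e-01  2.54436207e-01  1.81296504e+00 -3.00279857e-04
  1.07410462e+00 -4.68765711e-01]
```

The centre holds at (551.1, 176.9), 20° turned. I'll go on.

>>> {"name": "servo_tool", "arguments": {"targets": [[[-0.358, 0.008, 0, 0, 0, -2.5, -1], [-0.358, 0.008, 0, 0, 0, -2.5, -1], [-0.358, 0.008, 0, 0, 0, -2.5, -1], [-0.358, 0.008, 0, 0, 0, -2.5, -1], [-0.358, 0.008, 0, 0, 0, -2.5, -1], [-0.358, 0.008, 0, 0, 0, -2.5, -1], [-0.358, 0.008, 0, 0, 0, -2.5, -1], [-0.358, 0.008, 0, 0, 0, -2.5, -1], [-0.358, 0.008, 0, 0, 0, -2.5, -1], [-0.358, 0.008, 0, 0, 0, -2.5, -1]]]}}

```text
clock: 26.15
tcp_pos: [516.4, 102.5, 156.6]
tool_rot: [0.684, 3.066, -0.0]
force: [-0.8, 0.5, -3.1]
finger_gap: 11.8
```

>>> {"name": "servo_tool", "arguments": {"targets": [[[-0.358, 0.008, 0, 0, 0, -2.5, -1], [-0.358, 0.008, 0, 0, 0, -2.5, -1], [-0.358, 0.008, 0, 0, 0, -2.5, -1], [-0.358, 0.008, 0, 0, 0, -2.5, -1], [-0.358, 0.008, 0, 0, 0, -2.5, -1], [-0.358, 0.008, 0, 0, 0, -2.5, -1], [-0.358, 0.008, 0, 0, 0, -2.5, -1], [-0.358, 0.008, 0, 0, 0, -2.5, -1], [-0.358, 0.008, 0, 0, 0, -2.5, -1], [-0.358, 0.008, 0, 0, 0, -2.5, -1]]]}}

```text
clock: 27.15
tcp_pos: [551.1, 94.7, 156.5]
tool_rot: [0.004, 3.141, -0.001]
force: [0.2, 0.4, -2.2]
finger_gap: 11.4
```

```bash
python3 - <<'E'
from h import *
p,r,o=tool(); y=r.as_matrix()[:,1]; print(p,np.degrees(np.arctan2(y[1],y[0])),'centre',p+82*y, o['joints'])
E
```

```text
[551.1257765   94.71391002 156.51460038] 89.86026638038734 centre [551.32575885 176.71365725 156.47637301] [ 1.49946328e-01  3.37291929e-01  1.69039298e+00 -5.93757254e-04
  1.11350997e+00 -1.41814925e+00]
```

>>> {"name": "servo_tool", "arguments": {"targets": [[[-0.358, 0.008, 0, 0, 0, -2.5, -1], [-0.358, 0.008, 0, 0, 0, -2.5, -1], [-0.358, 0.008, 0, 0, 0, -2.5, -1], [-0.358, 0.008, 0, 0, 0, -2.5, -1], [-0.358, 0.008, 0, 0, 0, -2.5, -1], [-0.358, 0.008, 0, 0, 0, -2.5, -1], [-0.286, 0.005, 0, 0, 0, -2, -1], [-0.215, 0.003, 0, 0, 0, -1.5, -1], [-0.143, 0.001, 0, 0, 0, -1, -1], [-0.072, 0, 0, 0, 0, -0.5, -1]]]}}

```text
clock: 28.15
tcp_pos: [579.0, 99.7, 156.5]
tool_rot: [-0.539, 3.095, -0.0]
force: [-0.3, 0.5, -2.4]
finger_gap: 11.8
```

>>> {"name": "servo_tool", "arguments": {"targets": [[[0, 0, 0, 0, 0, 0, -1], [0, 0, 0, 0, 0, 0, -1], [0, 0, 0, 0, 0, 0, -1], [0, 0, 0, 0, 0, 0, -1], [0, 0, 0, 0, 0, 0, -1], [0, 0, 0, 0, 0, 0, -1], [0, 0, 0, 0, 0, 0, -1], [0, 0, 0, 0, 0, 0, -1], [0, 0, 0, 0, 0, 0, -1], [0, 0, 0, 0, 0, 0, -1]]]}}

```text
clock: 29.15
tcp_pos: [578.9, 99.8, 156.5]
tool_rot: [-0.538, 3.095, -0.0]
force: [-0.6, 1.2, -1.3]
finger_gap: 11.9
```

```bash
python3 chk.py 13 110; python3 - <<'E'
from h import *
snap('top','t14')
p,r,o=tool(); y=r.as_matrix()[:,1]; print(p,np.degrees(np.arctan2(y[1],y[0])),'centre',p+82*y, o['qvel'].round(3))
cv2.imwrite('pics/t14c.png',cv2.resize(cv2.imread('pics/t14.png')[120:270,140:300],None,fx=4,fy=4))
E
```

```text
clock 29.25 tcp [578.9  99.8 156.5] gap 11.9 F [-0.3 -0.6 -2.6]
shift cm [8.17 8.21 7.35] turn [array([-0.01,  0.  , -0.29])]
ball in dish frame(from TCP) 2968 [ 1.1 -1.  28.2] 0.42
cone 9164 [ 6.227  0.     0.     1.238 -0.874] 0.49
[578.85765857  99.77038356 156.53069017] 109.70759846250601 centre [551.20560961 176.96730123 156.52114304] [ 0.     0.001 -0.002 -0.003  0.    -0.002]
```

View pics/c13.png

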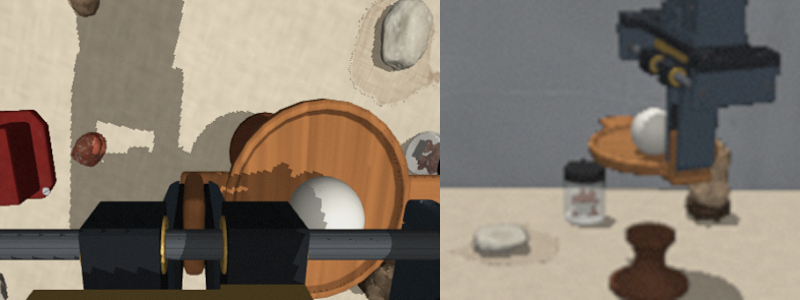

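View pics/t14c.png

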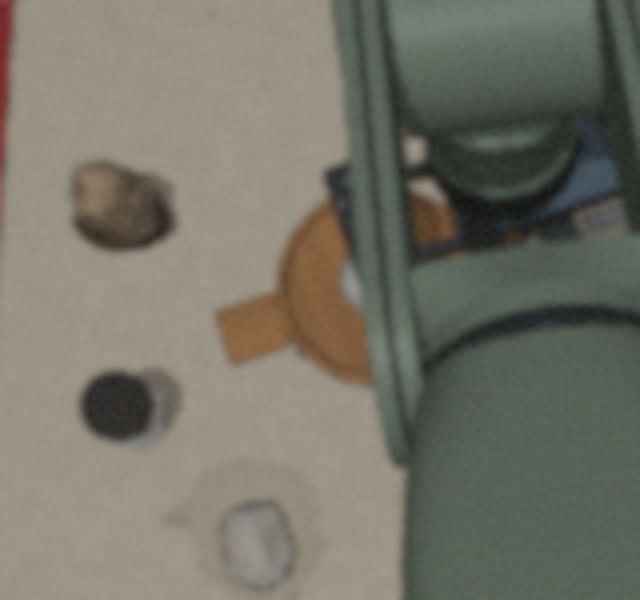

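All checks agree. The tab points left, the dish is level and still, and the ball is about 1.5 mm from the middle. I'm handing in.

```bash
python3 -c "
from station import job
print(job.sign_off())"
```

```text
the job is handed in; nothing more can be done
None
```

The job is handed in at about 29 s: the arm is holding the dish up level and still, turned a quarter turn, with the ball in its middle. Sign-off reports no verdict, so this rests on my own measurements.

- **Steps:** I took the ball from its ring and lowered it into the dish until it touched, then released it. I gripped the paddle at the half-force setting, nominally 30 N, and lifted the dish about 74 mm before turning it about its middle.
- **Turn and position:** The tool turned 89.9° anticlockwise, and the top view shows the tab pointing left. The dish's middle is within about 1 mm of where it started, and its underside is about 133 mm up.
- **Dish and ball:** The fitted tilt came out at zero. The ball is about 1.5 mm from the middle, 28 mm above the underside and clear of the fingers. Joint speeds are near zero.
- **Other goods:** The stones and jar near the dish look undisturbed in the last pictures. I judged that by eye and did not measure them.
- **Disagreements:**
  - The pose reading right after the first fast move was up to 10 mm off because the arm was still settling. I corrected for it before gripping the ball.
  - The gripper read 42.6 mm on the 44 mm ball, with no effect on the grasp.

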